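# Slide a casserole off the heat and hold a stem thermometer in it

## Robot

A 6-joint arm with a two-finger parallel gripper is mounted at the origin on a cart in front of the work surface, level with it; the furniture and walls round the work are solid. World frame = base frame: x ahead of the robot, y to its left, z up, the work surface at z = 0. Lengths are in m, angles in rad, forces in N, time in s.
With the tool pointing down it reaches from about 0.425 to 0.95 m from the base axis. Payload 3.5 kg.
Tool frame: the origin (TCP) lies at the very end of the fingers, on their centre line; the grasp point (between the pads) lies 19 mm behind it; z points along the fingers, y is the line along which they close (so a half turn about z gives the same grasp; the last joint's range is limited). The gripper opens to 85 mm and grips with 20 to 120 N. Pads are 22 mm wide; open, the fingers measure 114 mm over their backs; the gripper's body (76 mm by 85 mm) begins 54 mm behind the grasp point. The pads swing forward as they close: fully open they stand 13 mm farther back than shut.
Start: joints at [1.186, 0.286, 1.577, -0, 1.279, -0.15], TCP at [0.157, 0.656, 0.231] pointing down, gripper open.
Joint ranges: [-2.77, 2.77], [-0.9, 2.22], [0.21, 2.48], [-1.53, 4.67], [0.24, 2.81], [-2.84, 2.84]. Speed limits (rad/s): [2.79, 2.79, 3.14, 3.14, 3.14, 3.14].

## Interface

Orientations are given as a unit quaternion [x, y, z, w].
In Python, from plant import ctrl gives the robot as it stands.
- The arm moves only by the shell command python3 inch.py 'ROWS' [FORCE]. ROWS is a JSON list of rows, 1 to 10 of them, each of 7 numbers: dx, dy, dz in m, then a rotation vector rx, ry, rz in rad, then the opening from 0.0 (shut) to 1.0 (fully open); each row is the pose to reach, as a shift and turn from the pose commanded when the command began, along the tool's axes at that moment; what a row does not reach only later rows make up. A row lasts 1/8 s, in which the tool goes at most 0.0625 m and 0.188 rad, less where a joint would pass 70% of its speed; a pose out of reach is approached as far as the arm can. The fingers move at their own pace and stop on an object; FORCE is the grip in N (left out, the last holds). Time passes only in rows, so rows that do not move let the fingers close. It prints the time, the measured TCP pose, the force, the opening and the grip force at its end.
- ctrl.get_state(): the state, without advancing time (a new reading comes with each control period).
- ctrl.read_camera(name): name is "scene" or "side" or "wrist"; returns a dict with "pixels" (384x512x3 uint8, red, green, blue), "camera_matrix" (3x3 intrinsics, pixels), "dist_coeffs" ([k1, k2, p1, p2, k3] as OpenCV has them; the pictures are not rectified), "xyz" and "orientation" of the camera in the world. Camera axes: x right, y down, z forward; pixel columns grow to the right and rows downward; lengths in m; the calibration is good to about 2 mm. A picture is of the moment at which its call begins. There is no depth.
- ctrl.sign_off(): hands the job in; it is judged then, once.
The state is a dict: "time": time; "qpos": joint angles; "dq": joint speeds; "joint_efforts": joint torques, N m; "eef_pos": TCP position; "tcp_rot": TCP orientation; "contact_force": force on the tool from outside, world axes, zero at the start; "wrist_torque": the same for the moment, N m; "opening": opening from 0.0 (shut) to 1.0 (fully open); "finger_force": force on a finger pad.
Only numpy, scipy, OpenCV 4.12 (cv2) and the standard library are available. Lean on these libraries where they do the work, as an engineer would, in place of code of your own. Each camera call takes 0.05 s, during which the arm holds its last target. There are 200 camera calls.

## Task

Take the temperature inside the small empty porcelain casserole that has been drying on the hotplate. First slide it by its handle from the hotplate across onto the cooling block beside it, keeping it down on the plates all the way and leaving it standing free with its foot inside the blue ring. Then draw the yellow stem thermometer out of its slanted holder, turn it so that the stem hangs straight down, and finish while holding it there in the gripper with the tip well inside the casserole, near the middle, touching neither its floor nor its wall; do not move the other things on the bench.

Things in the scene. Friction and masses are not known exactly. Their poses are not given: they have to be found in the camera images.
- casserole: white porcelain casserole, 0.14 kg: open bowl, outside 65 mm across at the rim, 48 mm at the flat foot, 42 mm tall, wall 3 mm, floor 5 mm thick, inside about 45 mm across near the floor. Its one straight round handle, 12 mm thick, runs along the casserole's -x axis, 33 mm above the underside, free from 36 to 85 mm from the bowl's axis. Origin: centre of the underside; z up
- hotplate: fixed white hotplate with black top and red ring, 112 mm (x) by 100 mm (y), top 50 mm above the bench, dial on its front (-x). The casserole starts on it. The cooling block stands side by side with it, on its left or right, tops flush, 2 mm gap. Origin: centre of its underside
- cooling_block: finned aluminium block, 112 mm (x) by 100 mm (y), flat top 50 mm above the bench, flush with the hotplate's top. Fixed. Origin: centre of its underside on the bench
- cool_ring (a point): centre of the blue ring (72 mm diameter) on top of the cooling block, 50 mm above the bench
- holder: grey steel base plate, 112 x 60 x 10 mm, with a slanted aluminium tube (outside 17 mm, bore 9 mm, 104 mm long) that leans 37 degrees from the vertical: going up, the tube leans along the holder's -x axis, roughly towards the robot and to its left. Fixed. Origin: centre of its underside on the bench, z up
- holder_mouth (a point): centre of the tube's upper mouth, where the thermometer's black collar rests
- thermometer: stem thermometer, 0.06 kg: steel stem 5 mm thick, 100 mm long, black collar 21 mm across, yellow handle 20 mm wide (its y) by 15 mm (its x). It stands loose in the holder's tube, collar on the mouth; draw it out 100 mm or more along its axis. Origin: tip of the stem; z runs up it: collar at 100 to 106 mm, handle 105 to 173 mm. Its y is level, parallel to the holder's y
- thermometer_tip (a point): the tip of the stem (the thermometer's origin)
- furnace_door (a point): middle of the front face of the furnace's thick door, an obstacle behind the holder: the face is upright at x = 0.47 m and spans y = 0.15 to 0.39, z = 0.17 to 0.39. Fixed; never moves. Cross the bench with gripper and wrist in front of it (smaller x)
- furnace_knob (a point): front of the furnace's black star knob, a fixed obstacle 65 mm across that reaches forward to x = 0.455 m over y = 0.02 to 0.10, z = 0.23 to 0.29
- crucible_a: white porcelain crucible, 45 mm across, 40 mm tall, on the fibre slab behind; bystander
- crucible_c: small white porcelain crucible, 40 mm across, 34 mm tall, on the fibre slab behind; bystander
- sample_jar_a: jar with a black cap, 52 mm across, 84 mm tall, on the left; bystander
- sample_jar_d: dark jar with a red cap, 44 mm across, 69 mm tall, on the left; bystander
- marker_pen: marker pen lying on the bench between the holder and the plates, 129 mm long, 13 mm thick; bystander
- grease_tin: flat red tin, 62 mm across, 29 mm tall, to the right of the plates; bystander

How it is judged:
By the outcome, as a careful person would: the job done as asked, in the order asked, and still so for the second after the job is handed in, while the arm keeps its last pose, push and grip.
It also fails if it takes over 58 s, if anything falls off the work surface, if the arm or the gripper's body presses on something with over 40 N, if the wrist force passes 120 N, or if a joint passes its speed limit or range.

## Working session

There is one attempt and no reset: what is moved stays moved. The work goes in short steps, Python scripts to look and compute and a shell command to move; the robot and the scene stay as the last step left them, time stands still between calls to the robot, and variables do not carry over. Pictures are saved under pics/ and viewed, at most 10 in all, crops included, and the job is handed in when it is done.

```bash
ls; mkdir -p pics; cat > h.py <<'E'
import numpy as np, cv2, sys
from scipy.spatial.transform import Rotation as R
from plant import ctrl
def cam(name, fn=None):
    c=ctrl.read_camera(name)
    if fn:
        cv2.imwrite('pics/'+fn, c['pixels'][:,:,::-1])
        np.savez('pics/'+fn+'.npz', K=c['camera_matrix'],d=c['dist_coeffs'],t=c['xyz'],q=c['orientation'])
    return c
def load(fn):
    z=np.load('pics/'+fn+'.npz'); return z
def ray(z,uv):
    p=cv2.undistortPoints(np.array([[uv]],float),z['K'],z['d'])[0,0]
    v=R.from_quat(z['q']).apply([p[0],p[1],1]); return z['t'],v
def atz(z,uv,h):
    t,v=ray(z,uv); return t+v*(h-t[2])/v[2]
def tri(obs):
    A=np.zeros((3,3));b=np.zeros(3)
    for z,uv in obs:
        t,v=ray(z,uv); v=v/np.linalg.norm(v); P=np.eye(3)-np.outer(v,v); A+=P;b+=P@t
    x=np.linalg.solve(A,b); return x,[np.round(proj(z,x)-uv,1) for z,uv in obs]
def proj(z,X):
    r=R.from_quat(z['q']).inv(); rv=r.as_rotvec(); tv=-r.apply(z['t'])
    return cv2.projectPoints(np.array([X],float),rv,tv,z['K'],z['d'])[0][0,0]
E
python3 - <<'E'
from h import *
a=cam('scene','scene1.png');b=cam('side','side1.png');c=cam('wrist','wrist1.png')
for x in(a,b,c): print(x['xyz'],R.from_quat(x['orientation']).as_matrix()[:,2])
s=ctrl.get_state();print(s)
im=[cv2.resize(x['pixels'][:,:,::-1],(800,600),interpolation=cv2.INTER_CUBIC) for x in (a,b)]
cv2.imwrite('pics/s_big.png',im[0]);cv2.imwrite('pics/d_big.png',im[1])
E
```

```text
inch.py
pics
plant.py
[-0.54625892  1.00054011  1.14984605] [ 0.63798004 -0.52565726 -0.56273076]
[ 0.00738428 -0.69569411  0.93707104] [ 0.45074399  0.64249673 -0.61969977]
[0.08187173 0.67591805 0.37199682] [ 0.29625881 -0.07369974 -0.95225998]
{'time': 0.15, 'qpos': array([ 1.18598897e+00,  2.87010832e-01,  1.57788672e+00,  2.68006199e-05,
        1.27860137e+00, -1.50023224e-01]), 'dq': array([ 0.00066172, -0.00359911, -0.00389853,  0.00089848, -0.00078504,
       -0.00022644]), 'joint_efforts': array([ 1.23802205e-03, -4.06598818e+01, -2.93141448e+01, -1.21595535e-04,
        3.86806758e-03, -1.76448441e-05]), 'eef_pos': array([0.15680632, 0.65598915, 0.23020758]), 'tcp_rot': array([ 1.17126417e-01,  9.93116556e-01, -9.15867570e-04, -2.64228455e-04]), 'contact_force': array([0.35328766, 0.45481305, 0.2961759 ]), 'wrist_torque': array([-0.02353286, -0.01582093, -0.0286539 ]), 'finger_force': 0.0, 'opening': 0.9994565399343439}
```

View pics/s_big.png

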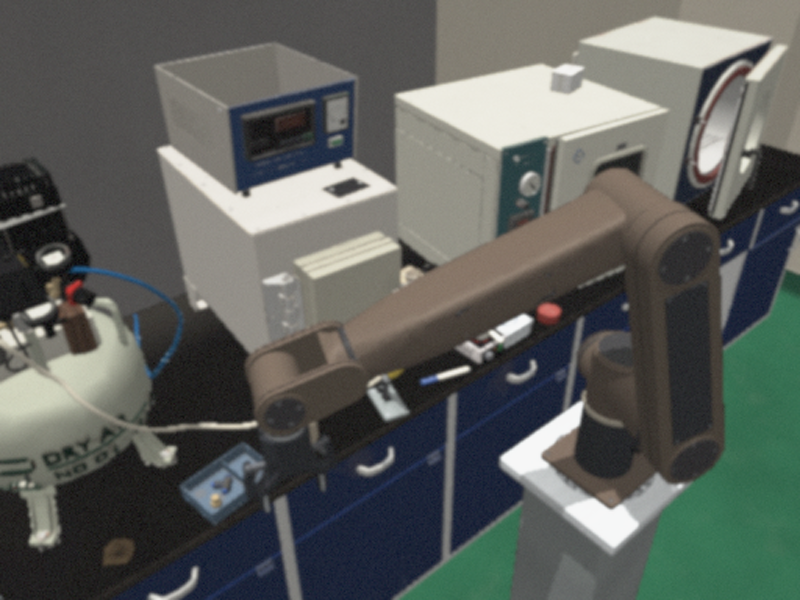

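View pics/d_big.png

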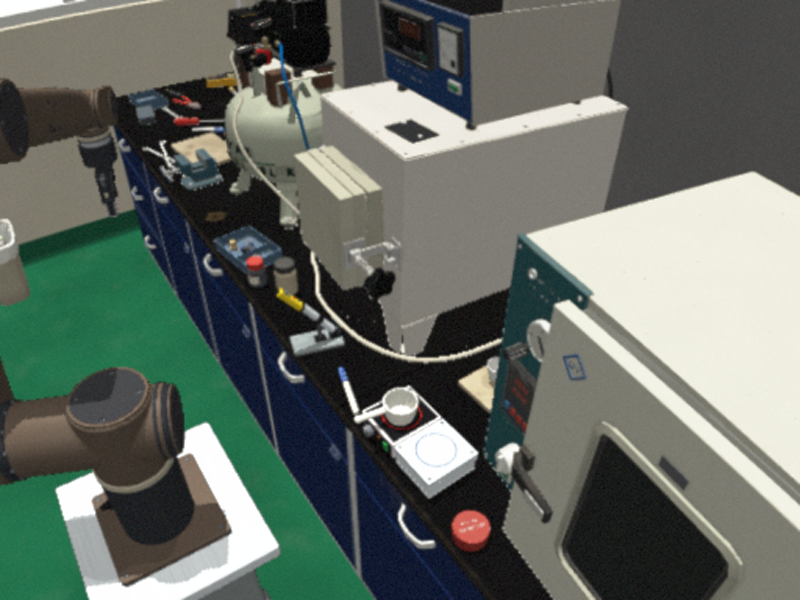

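The scene view shows the arm hiding most of the bench. The side view, in 800x600 px, shows the casserole at (400,405) on the left plate with its handle pointing to (365,415), the ring at (436,450), the thermometer at (292,303), the holder at (315,338) and the pen at (347,392).

```bash
python3 - <<'E'
from h import *
im=cv2.imread('pics/side1.png')[165:315,160:320]
cv2.imwrite('pics/d_crop.png',cv2.resize(im,None,fx=4,fy=4,interpolation=cv2.INTER_CUBIC))
z=load('side1.png')
for n,u,h in [('ring',(436,450),.05),('cass rim',(401,396),.092),('handle end',(360,415),.083),('foot',(402,420),.05)]:
    print(n,atz(z,np.array(u)*.64,h))
E
```

```text
ring [ 0.45568929 -0.17692791  0.05      ]
cass rim [ 0.45527394 -0.06734617  0.092     ]
handle end [ 0.37265404 -0.05745545  0.083     ]
foot [ 0.44503877 -0.08642669  0.05      ]
```

View pics/d_crop.png

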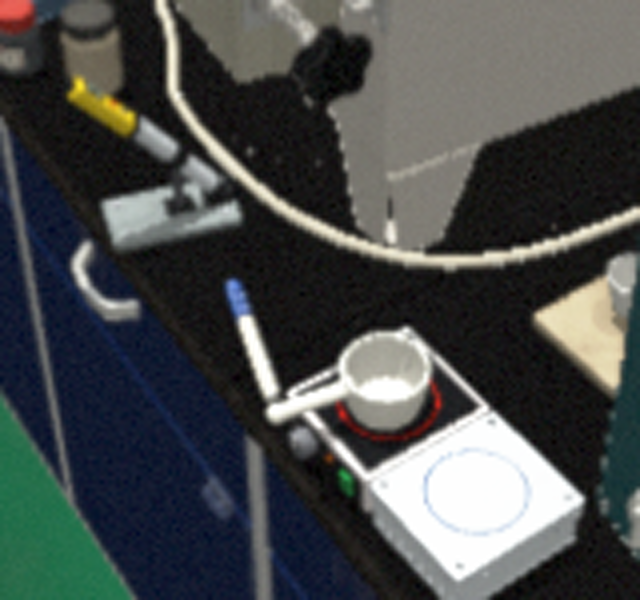

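The crop (4x, offset 160,165) shows the rim centre at about (386,371), the handle end at (272,412), the ring at (477,492), the thermometer top at (75,90), the collar and mouth at about (137,125), and the base plate's near corners at (103,200), (118,248) and (240,205). The pen tip is close to the casserole handle end.

```bash
cat >> h.py <<'E'
def delta(pos,Rt=None,mid=None):
    """shift/turn in tool axes from present commanded (~measured) pose to TCP pose"""
    s=ctrl.get_state(); R0=R.from_quat(s['tcp_rot']); d=R0.inv().apply(np.array(pos)-s['eef_pos'])
    rv=(R0.inv()*Rt).as_rotvec() if Rt is not None else np.zeros(3)
    print('delta',np.round(d,4),np.round(rv,4),'rows',np.linalg.norm(d)/.0625,np.linalg.norm(rv)/.188)
def frame(z,y):
    z=np.array(z,float);z/=np.linalg.norm(z);y=np.array(y,float);y-=z*(y@z);y/=np.linalg.norm(y)
    return R.from_matrix(np.c_[np.cross(y,z),y,z])
E
python3 - <<'E'
from h import *
z=load('side1.png'); o=lambda u:np.array(u)/4+[160,165]
for n,u,h in [('rim',(386,371),.092),('hend',(272,412),.083),('ring',(477,492),.05),('gapL',(372,484),.05),('gapR',(490,412),.05),('mouth',(137,125),.093),('top',(76,90),.15),('plateNL',(103,200),.01),('plateNR',(118,240),.01),('plateFR',(240,205),.01),('penblue',(233,285),.007),('penend',(272,395),.007)]:
    print(n,np.round(atz(z,o(u),h),3))
delta([.33,.29,.26],frame([0,0,-1],[.23,.97,0]))
E
```

```text
rim [ 0.446 -0.081  0.092]
hend [ 0.362 -0.061  0.083]
ring [ 0.456 -0.177  0.05 ]
gapL [ 0.4   -0.131  0.05 ]
gapR [ 0.507 -0.125  0.05 ]
mouth [0.427 0.261 0.093]
top [0.378 0.264 0.15 ]
plateNL [0.395 0.28  0.01 ]
plateNR [0.383 0.227 0.01 ]
plateFR [0.491 0.208 0.01 ]
penblue [0.438 0.129 0.007]
penend [0.403 0.01  0.007]
delta [-0.2536 -0.3157 -0.0293] [-0.0019 -0.0003 -0.002 ] rows 6.495915181703425 0.014612917687277521
```

```bash
python3 inch.py '[[-0.05,-0.06,-0.03,0,0,0,1],[-0.1,-0.12,-0.03,0,0,0,1],[-0.14,-0.17,-0.03,0,0,0,1],[-0.18,-0.22,-0.03,0,0,0,1],[-0.22,-0.27,-0.03,0,0,0,1],[-0.254,-0.316,-0.03,0,0,0,1],[-0.254,-0.316,-0.03,0,0,0,1]]'
python3 - <<'E'
from h import *
a=cam('wrist','w2.png')
cv2.imwrite('pics/w2b.png',cv2.resize(a['pixels'][:,:,::-1],(800,600),interpolation=cv2.INTER_CUBIC))
print(ctrl.get_state()['qpos'])
E
```

```text
time: 1.02
eef_pos: [0.331, 0.2877, 0.2611]
tcp_rot: [0.118, 0.993, -0.0, 0.0]
contact_force: [0.6, -0.3, -0.1]
opening: 1.0
finger_force: 0.0
[ 0.47980227 -0.28594059  2.09459324 -0.00325258  1.33316884 -0.85185221]
```

View pics/w2b.png

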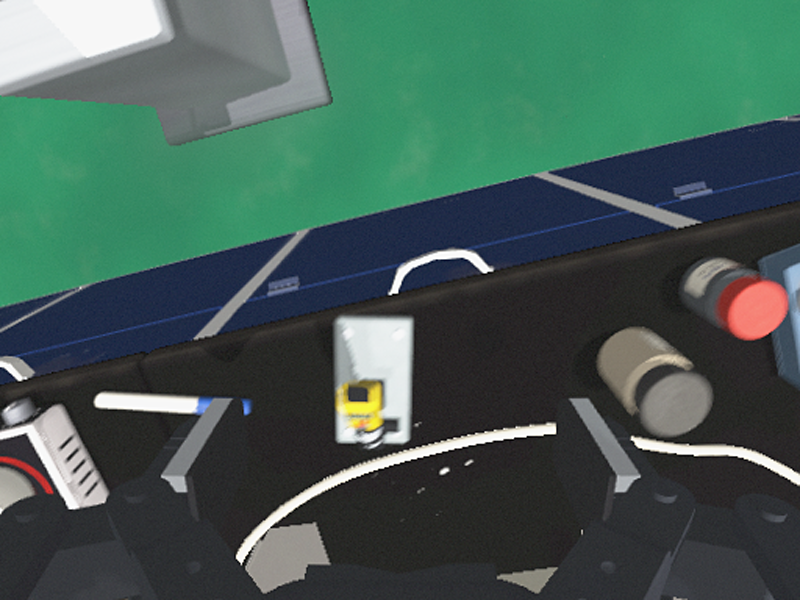

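The wrist view (800x600) shows the holder plate with corners (333,318), (412,318), (411,444) and (334,443), the thermometer's end face at (364,392) and the collar at (370,437). The image runs down towards +x.

```bash
python3 - <<'E'
from h import *
z=load('w2.png');s=load('side1.png'); o=lambda u:np.array(u)/4+[160,165]
P=np.array([atz(z,np.array(u)*.64,.01) for u in [(333,318),(412,318),(411,444),(334,443)]]);print(P.round(3))
c=P.mean(0); ux=(P[2]+P[3]-P[0]-P[1]);ux/=np.linalg.norm(ux);print('centre',c,'x',ux, np.linalg.norm(P[0]-P[1]),np.linalg.norm(P[1]-P[2]))
print('top',tri([(z,np.array((364,392))*.64),(s,o((76,91)))]))
print('mouth',tri([(z,np.array((370,437))*.64),(s,o((137,125)))]))
print('cap',tri([(z,np.array((752,302))*.64),(s,np.array((255,262))*.64)]))
delta([.37,.22,.38]);delta([.40,-.08,.38]);delta([.415,-.08,.27])
E
```

```text
[[0.381 0.224 0.01 ]
 [0.395 0.283 0.01 ]
 [0.505 0.257 0.01 ]
 [0.489 0.194 0.01 ]]
centre [0.44241227 0.23925345 0.01      ] x [ 9.68095428e-01 -2.50581807e-01 -2.46480090e-16] 0.06134495979451545 0.113007527607565
top (array([0.37686112, 0.25881889, 0.15345325]), [array([-0.3, -1.3]), array([ 0.3, -0.2])])
mouth (array([0.42458877, 0.24592801, 0.10943066]), [array([-1.4, -5.6]), array([ 1.2, -1.2])])
cap (array([0.42175484, 0.51705691, 0.06161586]), [array([0.3, 0.9]), array([-0.2,  0.2])])
delta [-0.0525 -0.0552 -0.1187] [0. 0. 0.] rows 2.256223051272881 0.0
delta [-0.1525 -0.3396 -0.1177] [0. 0. 0.] rows 6.24759276618018 0.0
delta [-0.1669 -0.3358 -0.0077] [0. 0. 0.] rows 6.001031166271524 0.0
```

```bash
python3 inch.py '[[-0.02,-0.02,-0.05,0,0,0,1],[-0.05,-0.05,-0.11,0,0,0,1],[-0.075,-0.11,-0.118,0,0,0,1],[-0.1,-0.17,-0.118,0,0,0,1],[-0.12,-0.22,-0.118,0,0,0,1],[-0.14,-0.28,-0.118,0,0,0,1],[-0.155,-0.34,-0.118,0,0,0,1],[-0.16,-0.34,-0.06,0,0,0,1],[-0.167,-0.336,-0.01,0,0,0,1],[-0.167,-0.336,-0.01,0,0,0,1]]'
python3 - <<'E'
from h import *
a=cam('wrist','w3.png')
cv2.imwrite('pics/w3b.png',cv2.resize(a['pixels'][:,:,::-1],(800,600),interpolation=cv2.INTER_CUBIC))
print(ctrl.get_state()['qpos'])
E
```

```text
time: 2.33
eef_pos: [0.4123, -0.0747, 0.2667]
tcp_rot: [0.117, 0.993, 0.002, -0.005]
contact_force: [-0.9, 0.2, 0.3]
opening: 0.999
finger_force: 0.0
[-4.21863062e-01 -3.36707576e-01  2.11642793e+00 -1.05836808e-04
  1.36591552e+00 -1.75807274e+00]
```

View pics/w3b.png

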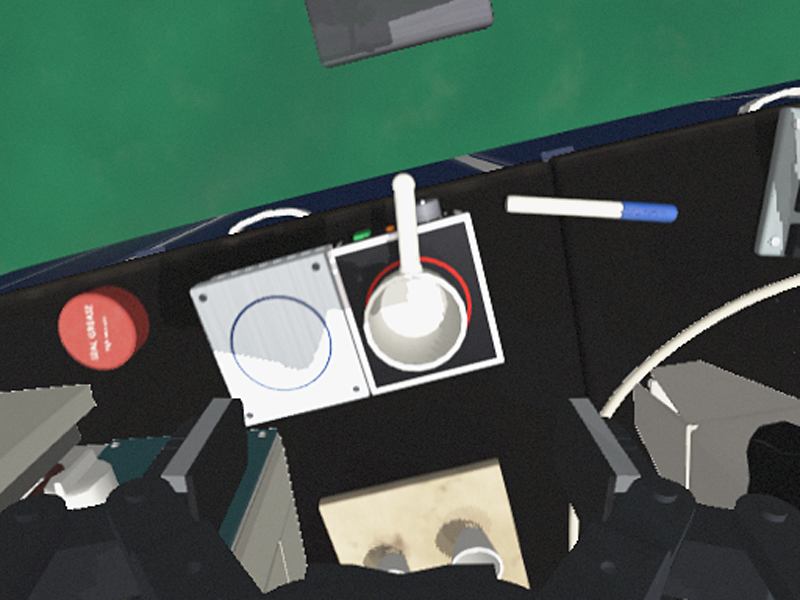

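The wrist view shows the rim centred at (416,320), the handle running from (404,183) to (410,270), the blue ring at (281,343) and the cooling block corners at (190,291), (330,247), (371,396) and (246,425).

```bash
python3 - <<'E'
from h import *
z=load('w3.png');s=load('side1.png'); o=lambda u:np.array(u)/4+[160,165];w=lambda u:np.array(u)*.64
for n,u,h in [('rim',(416,320),.092),('hend',(404,182),.083),('hroot',(410,268),.083),('ring',(281,343),.05),('g1',(330,247),.05),('g2',(371,396),.05)]: print(n,atz(z,w(u),h).round(4))
print('rim',tri([(z,w((416,320))),(s,o((386,371)))]),'ring',tri([(z,w((281,343))),(s,o((477,492)))]))
rim=atz(z,w((416,320)),.092);he=atz(z,w((404,182)),.083);hx=rim-he;hx[2]=0;print('len',np.linalg.norm(hx));hx/=np.linalg.norm(hx);print('x axis',hx)
g=rim.copy();g[2]=.083;g-=hx*.056;print('grasp',g)
for t in(0,15,25):
    zz=R.from_rotvec(np.radians(t)*np.cross([0,0,1],hx)).apply([0,0,-1]);print(t,zz)
    F=frame(zz,np.cross([0,0,1],hx)); delta(g+[0,0,.06]+.019*zz,F);delta(g+.019*zz,F)
E
```

```text
rim [ 0.4494 -0.0714  0.092 ]
hend [ 0.3659 -0.0593  0.083 ]
hroot [ 0.4182 -0.0678  0.083 ]
ring [ 0.4585 -0.1719  0.05  ]
g1 [ 0.3992 -0.1186  0.05  ]
g2 [ 0.5145 -0.1194  0.05  ]
rim (array([ 0.45273973, -0.0718573 ,  0.07995335]), [array([-0. , -0.8]), array([ 0.2, -0.1])]) ring (array([ 0.45990715, -0.17370418,  0.04396288]), [array([-0. , -0.5]), array([ 0.2, -0.1])])
len 0.08434170579317884
x axis [ 0.98955273 -0.14417139  0.        ]
grasp [ 0.393972   -0.06335869  0.083     ]
0 [ 0.  0. -1.]
delta [0.0216 0.0068 0.1463] [ 0.0008 -0.004  -0.0899] rows 2.3689698391167955 0.47861825615525455
delta [0.0213 0.0067 0.2063] [ 0.0008 -0.004  -0.0899] rows 3.3205296178869457 0.47861825615525455
15 [-0.25611509  0.0373143  -0.96592583]
delta [0.0265 0.0063 0.1457] [ 0.0126  0.2577 -0.0893] rows 2.371458157660956 1.4519988150407932
delta [0.0262 0.0063 0.2057] [ 0.0126  0.2577 -0.0893] rows 3.319310805640904 1.4519988150407932
25 [-0.41820306  0.06092946 -0.90630779]
delta [0.0296 0.0061 0.1446] [ 0.0204  0.4321 -0.0883] rows 2.3630867667185154 2.348258682508454
delta [0.0293 0.006  0.2046] [ 0.0204  0.4321 -0.0883] rows 3.3080797512752147 2.348258682508454
```

```bash
python3 inch.py '[[0.01,0.002,0.05,0.008,0.17,-0.045,0.7],[0.02,0.004,0.1,0.016,0.34,-0.089,0.7],[0.032,0.006,0.145,0.0165,0.345,-0.089,0.7],[0.032,0.006,0.145,0.0165,0.345,-0.089,0.7]]'
python3 - <<'E'
from h import *
rim=np.array([.4494,-.0714,0]);hx=np.array([.98955,-.14417,0]);g=rim-hx*.06;g[2]=.083
zz=R.from_rotvec(np.radians(20)*np.cross([0,0,1],hx)).apply([0,0,-1]);F=frame(zz,np.cross([0,0,1],hx))
delta(g+.019*zz,F);print(g+.019*zz, ctrl.get_state()['qpos'])
E
```

```text
time: 2.88
eef_pos: [0.3842, -0.0616, 0.1257]
tcp_rot: [0.071, 0.982, 0.012, -0.173]
contact_force: [1.1, 0.2, 0.8]
opening: 0.701
finger_force: 0.0
delta [-0.0202 -0.0003  0.0571] [-0.0004 -0.0004  0.0009] rows 0.9692378464481114 0.005752399954588921
[ 0.38359652 -0.06181293  0.06514583] [-0.37043245 -0.02099782  2.15537912 -0.07900856  1.34912456 -1.76684842]
```

```bash
python3 inch.py '[[-0.01,0,0.03,0,0,0,0.7],[-0.02,0,0.057,0,0,0,0.7],[-0.02,0,0.057,0,0,0,0.7],[-0.02,0,0.057,0,0,0,0.3],[-0.02,0,0.057,0,0,0,0.1],[-0.02,0,0.057,0,0,0,0],[-0.02,0,0.057,0,0,0,0],[-0.02,0,0.057,0,0,0,0]]' 30
python3 - <<'E'
from h import *
a=cam('wrist','w4.png');b=cam('side','side4.png')
i=cv2.resize(a['pixels'][100:260,150:350,::-1],(500,400),interpolation=cv2.INTER_CUBIC)
j=cv2.resize(b['pixels'][230:330,200:325,::-1],(500,400),interpolation=cv2.INTER_CUBIC)
cv2.imwrite('pics/c4.png',np.vstack([i,j])[:, :] if 0 else cv2.resize(np.hstack([i,j]),(800,320)))
E
```

```text
time: 3.88
eef_pos: [0.3851, -0.0626, 0.0667]
tcp_rot: [0.071, 0.983, 0.012, -0.171]
contact_force: [-0.8, -0.4, 5.0]
opening: 0.129
finger_force: 29.7
```

View pics/c4.png

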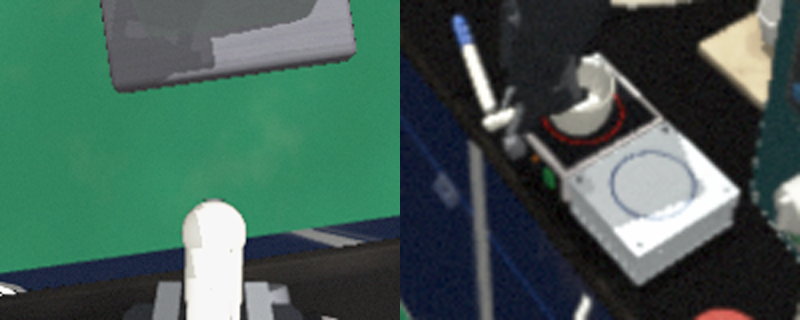

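Both pads hold the handle (opening 0.13, 30 N), and the casserole stands level inside the red ring. The tool presses down with about 5 N, so I'll ease that slightly while sliding.

```bash
python3 - <<'E'
from h import *
s=ctrl.get_state();R0=R.from_quat(s['tcp_rot']);print(s['contact_force'],s['wrist_torque'])
print(R0.inv().apply([.0095,-.101,0]),R0.inv().apply([0,0,.001]))
E
```

```text
[-0.59369334  0.50790545  5.76181289] [-0.1010406   0.08515771  0.04554796]
[-0.02260026 -0.09857651 -0.0079467 ] [ 3.37691347e-04 -1.54231720e-06 -9.41255638e-04]
```

```bash
python3 inch.py '[[0,0,-0.001,0,0,0,0],[-0.0023,-0.01,-0.0018,0,0,0,0],[-0.0046,-0.02,-0.0026,0,0,0,0],[-0.0069,-0.03,-0.0034,0,0,0,0],[-0.0092,-0.04,-0.0042,0,0,0,0],[-0.0115,-0.05,-0.005,0,0,0,0]]'
python3 inch.py '[[-0.0023,-0.01,-0.0008,0,0,0,0],[-0.0046,-0.02,-0.0016,0,0,0,0],[-0.0069,-0.03,-0.0024,0,0,0,0],[-0.0092,-0.04,-0.0032,0,0,0,0],[-0.0111,-0.0486,-0.0039,0,0,0,0],[-0.0111,-0.0486,-0.0039,0,0,0,0],[-0.0111,-0.0486,-0.0039,0,0,0,0]]'
python3 - <<'E'
from h import *
s=ctrl.get_state();print(s['contact_force'],s['wrist_torque'])
b=cam('side','side5.png')
j=cv2.resize(b['pixels'][230:330,200:325,::-1],(750,600),interpolation=cv2.INTER_CUBIC)
cv2.imwrite('pics/c5.png',j)
z=load('side5.png')
th=np.linspace(0,2*np.pi,60)
E
```

```text
time: 4.72
eef_pos: [0.3895, -0.1137, 0.0669]
tcp_rot: [0.071, 0.982, 0.013, -0.172]
contact_force: [-1.0, 4.0, 5.5]
opening: 0.129
finger_force: 29.6
time: 5.6
eef_pos: [0.3944, -0.1641, 0.0669]
tcp_rot: [0.071, 0.983, 0.012, -0.171]
contact_force: [-0.1, -0.2, 5.4]
opening: 0.128
finger_force: 29.7
[-0.10022208 -0.21362459  5.39912972] [-0.01734595 -0.08341966 -0.00624948]
```

View pics/c5.png

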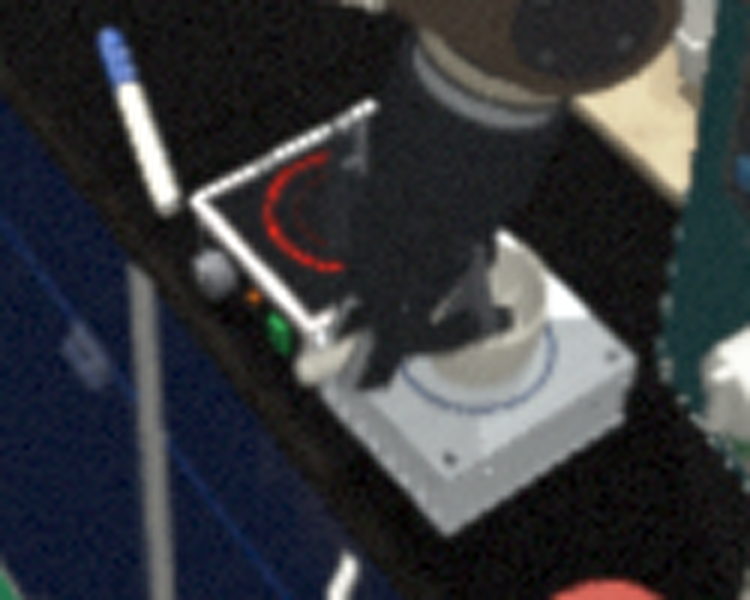

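The foot sits concentric in the blue ring: foot bottom at about (480,387), ring from about 285 to 410. Next I release and rise, and locate the oven front before planning the final pose.

```bash
python3 inch.py '[[0,0,0,0,0,0,0.2],[0,0,0,0,0,0,0.5],[0,0,0,0,0,0,0.5],[0.007,0,-0.019,0,0,0,0.5],[0.02,0,-0.056,0,0,0,0.5],[0.04,0,-0.112,0,0,0,0.7],[0.06,0,-0.168,0,0,0,0.9],[0.08,0,-0.224,0,0,0,1],[0.1,0,-0.28,0,0,0,1]]'
python3 - <<'E'
from h import *
a=cam('wrist','w6.png');b=cam('side','side6.png')
i=cv2.resize(a['pixels'][:,:,::-1],(400,300),interpolation=cv2.INTER_AREA)
j=cv2.resize(b['pixels'][200:350,200:400,::-1],(400,300),interpolation=cv2.INTER_CUBIC)
cv2.imwrite('pics/c6.png',np.hstack([i,j]))
print('lever',tri([(load('w3.png'),np.array((90,485))*.64),(load('side5.png'),np.array((725,370))/6+[200,230])]))
print('panel foot?',[atz(load('side1.png'),np.array((487,455))*.64,h) for h in (0,.1)])
m=np.array([.4195,.2478,.0952]);u=np.array([-.5826,.1508,.7986]);g=m+.045*u
F=frame([0,0,-1],[.2506,.968,0]);p=g+[0,0,-.019];print(p,ctrl.get_state()['qpos'])
delta([.385,-.1,.36],F);delta([.38,.1,.36],F);delta(p+[-.02,.005,.1],F)
E
```

```text
time: 6.78
eef_pos: [0.3947, -0.1629, 0.3657]
tcp_rot: [0.071, 0.983, 0.012, -0.171]
contact_force: [0.8, -0.4, -0.9]
opening: 1.001
finger_force: 0.0
lever (array([ 0.494809  , -0.29285807,  0.13130809]), [array([-0. , -0.6]), array([ 0.2, -0.2])])
panel foot? [array([ 0.55253567, -0.21080672,  0.        ]), array([ 0.49435957, -0.26255172,  0.1       ])]
[0.393283 0.254586 0.112137] [-0.54979362 -0.15897355  1.81678225 -0.13836514  1.7865727  -1.98382898]
delta [0.0162 0.062  0.0176] [-0.025  -0.3318  0.1065] rows 1.0632125916131236 1.8583353948534986
delta [0.0486 0.2592 0.0273] [-0.025  -0.3318  0.1065] rows 4.241634860087099 1.8583353948534986
delta [0.0287 0.4172 0.1757] [-0.025  -0.3318  0.1065] rows 7.257174021947991 1.8583353948534986
```

View pics/c6.png

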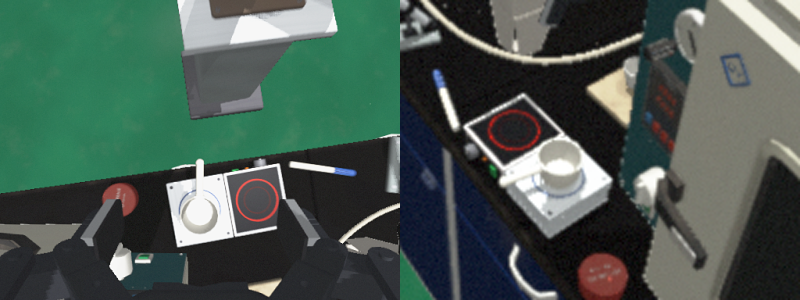

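The view shows the casserole standing free, concentric in the blue ring (rim at about (199,212) in the left half). The oven corner lies near x=0.55, y=-0.21, so in the final pose the wrist must lean away from it.

```bash
python3 inch.py '[[0.01,0.03,0.01,-0.012,-0.166,0.053,1],[0.017,0.065,0.018,-0.025,-0.332,0.1065,1],[0.026,0.12,0.02,-0.025,-0.332,0.1065,1],[0.036,0.18,0.023,-0.025,-0.332,0.1065,1],[0.045,0.235,0.026,-0.025,-0.332,0.1065,1],[0.05,0.29,0.027,-0.025,-0.332,0.1065,1],[0.05,0.35,0.027,-0.025,-0.332,0.1065,1],[0.04,0.4,0.06,-0.025,-0.332,0.1065,1],[0.03,0.415,0.12,-0.025,-0.332,0.1065,1],[0.03,0.415,0.12,-0.025,-0.332,0.1065,1]]'
python3 - <<'E'
from h import *
a=cam('wrist','w7.png')
i=a['pixels'][:,:,::-1];cv2.imwrite('pics/c7.png',cv2.resize(i[150:310,130:330],(750,600),interpolation=cv2.INTER_CUBIC))
z=load('w7.png')
m=np.array([.4195,.2478,.0952]);u=np.array([-.5826,.1508,.7986])
for s in (0,.045,.073): print(s,(proj(z,m+s*u)-[130,150])*3.75)
F=frame([0,0,-1],[.2506,.968,0]);p=m+.045*u+[0,0,-.019];delta(p,F);delta(p+[0,0,.08],F)
E
```

```text
time: 8.12
eef_pos: [0.3822, 0.2567, 0.2538]
tcp_rot: [0.125, 0.992, -0.001, -0.013]
contact_force: [0.1, 0.4, -1.2]
opening: 1.001
finger_force: 0.0
0 [471.9624726  248.23226981]
0.045 [471.3826773  188.65481368]
0.073 [470.92482431 141.57427447]
delta [-0.0112 -0.0003  0.1461] [ 0.0006 -0.0181  0.0013] rows 2.3444470581005192 0.09658123176996307
delta [-0.0097 -0.0002  0.0661] [ 0.0006 -0.0181  0.0013] rows 1.0691977557205037 0.09658123176996307
```

View pics/c7.png

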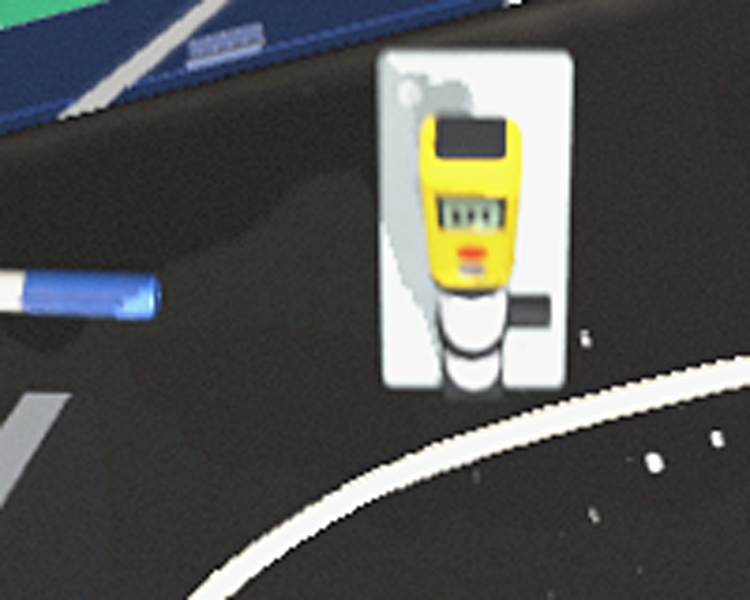

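The crop shows the handle squarely between the fingers, with its end-cap back edge at (471,115), its lower front edge at (468,290) and its sides at 420–522. I'll check my model against these.

```bash
python3 - <<'E'
from h import *
from scipy.optimize import least_squares
z=load('w7.png');s=load('side6.png')
u=np.array([-.5826,.1508,.7986]);n=np.array([.773,-.2,.602])
def f(m,z): return np.array([(proj(z,m+a*u+b*n)-[130,150])*3.75 for a,b in((.073,-.0075),(.073,.0075),(.005,.0075))])
m=np.array([.4195,.2478,.0952]);print(f(m,z).round(0))
# collar corner check: tube axis, plate corners
for c in [(380,50),(573,50),(566,388),(383,388)]: print(atz(z,np.array(c)/3.75+[130,150],.01).round(4))
top=lambda m:(proj(load('side1.png'),m+.073*u)-[160,165])*4
print(top(m))
r=least_squares(lambda m:np.r_[(f(m,z)[0]-[471,115])/3.75,(f(m,z)[2]-[468,290])/3.75,(top(m)-[76,91])/4],m);print(r.x,r.fun)
E
```

```text
[[471. 106.]
 [471. 178.]
 [472. 272.]]
[0.3806 0.2282 0.01  ]
[0.3952 0.2854 0.01  ]
[0.5054 0.2574 0.01  ]
[0.4906 0.1987 0.01  ]
[77.14532906 90.03044684]
[0.4208002  0.24704145 0.09949388] [-0.56028501  1.04055194  0.51217908 -1.59509728  0.61190469 -1.31161408]
```

```bash
python3 - <<'E'
from h import *
m=np.array([.4207,.2474,.098]);u=np.array([-.5826,.1508,.7986])
F=frame([0,0,-1],[.2506,.968,0]);p=m+.045*u+[0,0,-.019];print(p);delta(p,F)
E
python3 inch.py '[[-0.006,0,0.06,0,-0.018,0,0.8],[-0.012,0,0.1,0,-0.018,0,0.6],[-0.012,0,0.12,0,-0.018,0,0.6],[-0.012,0,0.12,0,-0.018,0,0.6]]'
python3 - <<'E'
from h import *
m=np.array([.4207,.2474,.098]);u=np.array([-.5826,.1508,.7986])
F=frame([0,0,-1],[.2506,.968,0]);p=m+.045*u+[0,0,-.019];delta(p,F)
E
```

```text
[0.394483 0.254186 0.114937]
delta [-0.0124 -0.0004  0.1433] [ 0.0006 -0.0181  0.0013] rows 2.3010101284124107 0.09658123176996307
time: 8.68
eef_pos: [0.3988, 0.2546, 0.1425]
tcp_rot: [0.127, 0.992, 0.002, 0.004]
contact_force: [-0.3, -0.1, 1.2]
opening: 0.6
finger_force: 0.0
delta [ 0.0043 -0.0017  0.0276] [ 0.0055  0.0067 -0.0021] rows 0.44711445422026663 0.04739515797956302
```

```bash
python3 inch.py '[[0.004,-0.001,0.015,0,0,0,0.6],[0.004,-0.001,0.026,0,0,0,0.6],[0.004,-0.001,0.026,0,0,0,0.6],[0.004,-0.001,0.026,0,0,0,0.4],[0.004,-0.001,0.026,0,0,0,0],[0.004,-0.001,0.026,0,0,0,0],[0.004,-0.001,0.026,0,0,0,0],[0.004,-0.001,0.026,0,0,0,0]]' 40
python3 - <<'E'
from h import *
s=ctrl.get_state();R0=R.from_quat(s['tcp_rot']);u=np.array([-.5826,.1508,.7986])
for d in(.02,.115):print(R0.inv().apply(u*d))
print(s['wrist_torque'],s['qpos'])
E
```

```text
time: 9.68
eef_pos: [0.3931, 0.2548, 0.1153]
tcp_rot: [0.126, 0.992, 0.001, 0.003]
contact_force: [-1.4, -5.4, 5.4]
opening: 0.231
finger_force: 39.1
[ 1.19562544e-02  4.58831268e-05 -1.60317192e-02]
[ 0.06874846  0.00026383 -0.09218239]
[-0.88577629  0.33691106 -0.11453637] [ 3.58220226e-01 -4.59018660e-02  2.16964708e+00 -6.64397857e-04
  1.01215619e+00 -9.59026649e-01]
```

```bash
python3 inch.py '[[0.006,-0.001,-0.008,0,0,0,0],[0.012,-0.001,-0.016,0,0,0,0],[0.024,-0.001,-0.032,0,0,0,0],[0.036,-0.001,-0.048,0,0,0,0],[0.036,-0.001,-0.048,0,0,0,0]]'
python3 - <<'E'
from h import *
s=ctrl.get_state();R0=R.from_quat(s['tcp_rot']);u=np.array([-.5826,.1508,.7986])
p=np.array([.3931,.2543,.1153])
print(s['eef_pos']-p, (s['eef_pos']-p)@u, s['eef_pos']-p-u*((s['eef_pos']-p)@u)); delta(p+.112*u)
E
```

```text
time: 10.3
eef_pos: [0.3573, 0.2642, 0.1639]
tcp_rot: [0.126, 0.992, 0.003, 0.004]
contact_force: [-0.6, -0.1, -0.6]
opening: 0.227
finger_force: 38.5
[-0.035795    0.00986829  0.0485908 ] 0.06114691518757087 [-0.00017081  0.00064733 -0.00024113]
delta [ 0.03   -0.0003 -0.041 ] [0. 0. 0.] rows 0.8136256255609589 0.0
```

```bash
python3 inch.py '[[0.012,0,-0.016,0,0,0,0],[0.024,0,-0.032,0,0,0,0],[0.033,0,-0.045,0,0,0,0],[0.033,0,-0.08,0,0,0,0],[0.033,0,-0.13,0,0,0,0],[0.033,0,-0.19,0,0,0,0],[0.033,0,-0.25,0,0,0,0],[0.033,0,-0.25,0,0,0,0]]'
python3 - <<'E'
from h import *
u=np.array([-.5826,.1508,.7986])
a=cam('wrist','w8.png')
s=ctrl.get_state();print(s['qpos'])
R0=R.from_quat(s['tcp_rot']); g=s['eef_pos']-R0.apply([0,0,.019]); print(g)
# final orientation: stem down, wrist azimuth 30deg
D=R0.inv().apply(-u); print('stem in tool',D)
az=np.radians(30);h=np.array([np.cos(az),np.sin(az),0]);t=np.arccos(D[2]);print(np.degrees(t))
zz=-np.cos(t)*np.array([0,0,1])-np.sin(t)*h
F=frame(zz,np.cross([0,0,1],h)); print('stem dir after',F.apply(D))
gf=np.array([.459,-.1725,.072+.145])
p=gf+.019*zz
delta([.38,.1,.43]);delta([.39,-.1,.43],F);delta(p+[0,0,.12],F)
E
```

```text
time: 11.3
eef_pos: [0.3257, 0.2716, 0.4187]
tcp_rot: [0.126, 0.992, 0.005, 0.008]
contact_force: [-0.5, -0.0, -0.8]
opening: 0.227
finger_force: 38.8
[ 4.54339954e-01 -3.81186723e-01  1.89382260e+00  6.04503993e-04
  1.61679951e+00 -8.63078338e-01]
[0.32471284 0.27104261 0.43393313]
stem in tool [-0.59471287 -0.0066605   0.80386417]
36.499296219768574
stem dir after [ 0.0032606  -0.00580837 -0.99994049]
delta [-0.0964 -0.1518 -0.0155] [0. 0. 0.] rows 2.8868840198356898 0.0
delta [-0.1562 -0.3429 -0.0166] [ 0.2518  0.6159 -0.749 ] rows 6.033898539035 5.328882450896882
delta [-0.2321 -0.4046  0.0919] [ 0.2518  0.6159 -0.749 ] rows 7.606524070338842 5.328882450896882
```

```bash
python3 inch.py '[[-0.035,-0.05,-0.015,0,0,0,0],[-0.07,-0.1,-0.02,0,0,0,0],[-0.1,-0.15,-0.02,0,0,0,0],[-0.12,-0.2,-0.02,0,0,0,0],[-0.13,-0.25,-0.02,0.04,0.1,-0.12,0],[-0.14,-0.28,-0.02,0.084,0.205,-0.25,0],[-0.15,-0.31,-0.02,0.126,0.308,-0.375,0],[-0.156,-0.33,-0.02,0.168,0.41,-0.5,0],[-0.156,-0.343,-0.02,0.21,0.513,-0.624,0],[-0.156,-0.343,-0.02,0.252,0.616,-0.749,0]]'
python3 - <<'E'
from h import *
s=ctrl.get_state();print(s['qpos'],s['eef_pos'])
R0=R.from_quat(s['tcp_rot']);D=np.array([-.5948,-.003,.8038]);print(R0.apply(D))
E
```

```text
time: 12.6
eef_pos: [0.3888, -0.1012, 0.4289]
tcp_rot: [-0.247, 0.915, -0.081, -0.309]
contact_force: [-0.6, 0.2, -1.8]
opening: 0.229
finger_force: 39.0
[-0.24595901 -0.13610991  1.76129706 -0.47264632  1.97343756 -2.43023057] [ 0.3888291  -0.10123777  0.4289052 ]
[-0.01136747 -0.00429435 -0.9998714 ]
```

```bash
cat > tgt.py <<'E'
from h import *
D=np.array([-.5948,-.003,.8038]);az=np.radians(30);h=np.array([np.cos(az),np.sin(az),0]);t=np.arccos(D[2])
zz=-np.cos(t)*np.array([0,0,1])-np.sin(t)*h
F=frame(zz,np.cross([0,0,1],h))
def tip():
    s=ctrl.get_state();R0=R.from_quat(s['tcp_rot']);d=R0.apply(D);return s['eef_pos']-R0.apply([0,0,.019])+.146*d,d
def go(T): delta(np.array(T)+[0,0,.146]+.019*zz,F)
E
python3 - <<'E'
from tgt import *
print(tip());go([.459,-.173,.2]);go([.459,-.173,.108])
E
```

```text
(array([ 0.39713816, -0.09616246,  0.29806031]), array([-0.01136747, -0.00429435, -0.9998714 ]))
delta [-0.0697 -0.0978  0.0698] [ 0.0025 -0.0119  0.0051] rows 2.2215062814719184 0.0700728552420756
delta [-0.1253 -0.0982  0.1431] [ 0.0025 -0.0119  0.0051] rows 3.4243864200512806 0.0700728552420756
```

```bash
python3 inch.py '[[-0.03,-0.04,0.02,0,-0.006,0,0],[-0.05,-0.08,0.05,0,-0.012,0.005,0],[-0.07,-0.098,0.07,0,-0.012,0.005,0],[-0.09,-0.098,0.095,0,-0.012,0.005,0],[-0.11,-0.098,0.12,0,-0.012,0.005,0],[-0.125,-0.098,0.143,0,-0.012,0.005,0],[-0.125,-0.098,0.143,0,-0.012,0.005,0],[-0.125,-0.098,0.143,0,-0.012,0.005,0]]'
python3 - <<'E'
from tgt import *
print(tip());a=cam('side','side9.png');b=cam('scene','scene9.png');w=cv2.imread('pics/w6.png')
T=np.array([.459,-.173,.108])
ps,pc,pw=proj(load('side9.png'),T),proj(load('scene9.png'),T),proj(load('w6.png'),[.459,-.173,.092]);print(ps,pc,pw)
def crop(im,p,wd,ht,k):
    x,y=int(p[0]-wd/2),int(p[1]-ht/2);print('off',x,y,'k',k);return cv2.resize(im[y:y+ht,x:x+wd],(wd*k,ht*k),interpolation=cv2.INTER_CUBIC)
A=crop(a['pixels'][:,:,::-1],ps-[0,10],50,75,8);B=crop(b['pixels'][:,:,::-1],pc,50,38,8)[:300];C=crop(w,pw,50,38,8)[:300]
cv2.imwrite('pics/c9.png',np.hstack([A,np.vstack([B,C])]))
E
```

```text
time: 13.6
eef_pos: [0.4505, -0.1782, 0.2422]
tcp_rot: [-0.244, 0.919, -0.081, -0.3]
contact_force: [0.7, 0.6, -0.4]
opening: 0.232
finger_force: 39.1
(array([ 0.46132687, -0.17283856,  0.11151917]), array([ 0.00785144, -0.00189052, -0.99991263]))
[280.24423323 273.07445939] [322.10416382 191.09292827] [254.63366758 275.3366241 ]
off 255 225 k 8
off 297 172 k 8
off 229 256 k 8
```

View pics/c9.png

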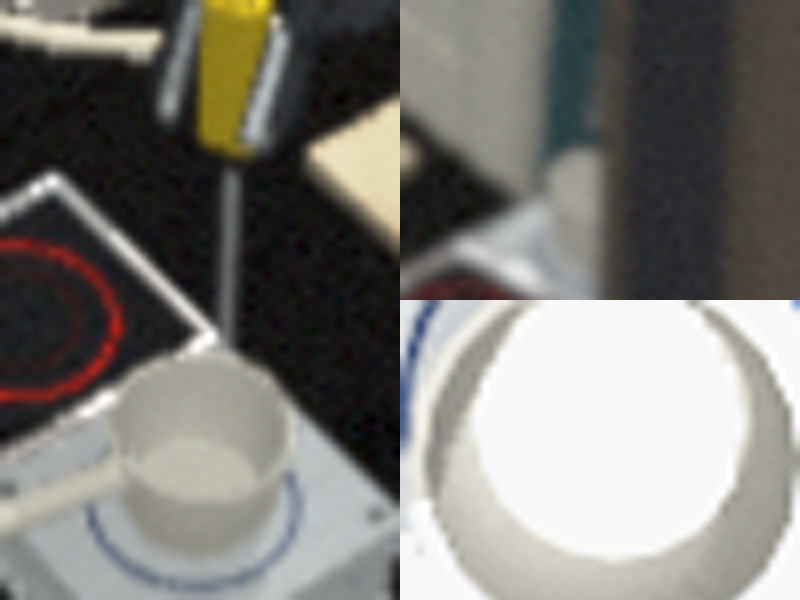

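The left half shows the stem from about (232,165) down to a visible end at about (225,348). The casserole rim is centred at about (204,426) with its right edge at 297, left edge at 112 and top at 350. The tip seems to sit right of and behind the bowl's centre, so I'll compare with projections.

```bash
python3 - <<'E'
from tgt import *
z=load('side9.png');P=lambda X:((proj(z,X)-[255,225])*8).round(0)
t,d=tip();print(t,d)
print('tip',P(t),'collar',P(t-.1*d),'handle bottom',P(t-.106*d),'end',P(t-.173*d))
print('straight', P(t+[0,0,.1]))
print('rimc',P([.459,-.173,.092]),[P(np.array([.459,-.173,.092])+.0325*np.array([np.cos(a),np.sin(a),0])) for a in np.linspace(0,2*np.pi,9)[:-1]])
print('dx10',P(t+[.01,0,0])-P(t),'dy',P(t+[0,.01,0])-P(t),'dz',P(t+[0,0,.01])-P(t))
z=ctrl.read_camera('wrist');z=dict(K=z['camera_matrix'],d=z['dist_coeffs'],t=z['xyz'],q=z['orientation'],pix=z['pixels']);print('wrist',proj(z,t),proj(z,t-.1*d),proj(z,t-.17*d),proj(z,[.459,-.173,.092]),z['t'])
im=z['pix'];cv2.imwrite('pics/w9.png',im[:,:,::-1]);np.savez('pics/w9.png.npz',K=z['K'],d=z['d'],t=z['t'],q=z['q'])
hsv=cv2.cvtColor(im,cv2.COLOR_RGB2HSV);m=(hsv[...,0]>20)&(hsv[...,0]<35)&(hsv[...,1]>140)&(hsv[...,2]>80)
ys,xs=np.where(m);print('yellow',len(xs),xs.min() if len(xs) else 0,xs.max() if len(xs) else 0,ys.min() if len(ys) else 0,ys.max() if len(ys) else 0)
s=cv2.imread('pics/side9.png').astype(int)
for y in range(248,276,2):
    print(y,s[y,276:292].sum(1)//3)
E
```

```text
[ 0.46230572 -0.17315517  0.11271719] [ 0.01043446 -0.00279699 -0.99988688]
tip [211. 371.] collar [225. 166.] handle bottom [226. 153.] end [236.  -3.]
straight [228. 165.]
rimc [199. 415.] [array([275., 373.]), array([212., 343.]), array([143., 354.]), array([105., 401.]), array([122., 458.]), array([186., 491.]), array([258., 479.]), array([295., 429.])]
dx10 [ 23. -13.] dy [-18. -19.] dz [  1. -19.]
wrist [254.82191163 292.21729839] [254.60850793 284.17021702] [254.25602237 270.85315769] [257.05843036 289.78024086] [ 0.46976446 -0.16593067  0.40398125]
yellow 1394 226 287 254 309
248 [20 14 24 14 18 21 45 96 94 38 20 16 13 22 17 19]
250 [21 17 14 11 21 23 49 98 87 36 18 22 19 25 20 18]
252 [13 13 19 17 16 25 50 99 85 33 18 19 18 18 14 21]
254 [ 19  19  20  20  27  22  46 102  83  29  23  21  22  16  19  24]
256 [ 22  21  11  21  24  27  58 101  72  33  18  15  11  20  17  20]
258 [26 23 21 22 20 26 60 98 62 29 14 11 16 16 17 25]
260 [104  32  14  17  19  30  62 101  62  23  15  19  22  16  18  15]
262 [172 214 113  38  21  33  71 102  55  23  20  13  21  19  16  23]
264 [ 47 101 182 215 113  48  77 102  49  25  18  22  14  21  21  24]
266 [ 29  31  48 116 208 227 119 100  51  27  21  22  22  21  19  22]
268 [ 52  95 184 250 222 183 159 128  66  23  24  24  18  20  10  22]
270 [158 162 163 165 165 163 164 170 167 135  94  63  35  16  21  23]
272 [158 160 158 161 161 161 160 157 158 152 156 158 158  84  31  20]
274 [161 159 163 165 160 160 158 161 155 156 154 149 146 143 116  63]
```

The stem's image slope differs from the prediction by a few degrees, so the thermometer sits slightly tilted in the grip. I'll lift it clear and measure the tilt from two yaws with the side camera.

```bash
cat >> tgt.py <<'E'
def goaz(T,azd,D=D,L=.146):
    """TCP pose that puts tip at T with stem (tool dir D) down; tool z leaning with wrist azimuth azd"""
    t=np.arccos(D[2]);a=np.radians(azd);h=np.array([np.cos(a),np.sin(a),0])
    G=frame(-np.cos(t)*np.array([0,0,1])-np.sin(t)*h,np.cross([0,0,1],h))
    q,_=R.align_vectors([[0,0,-1]],[G.apply(D)]); G=q*G
    delta(np.array(T)-L*np.array([0,0,-1])+G.apply([0,0,.019]),G)
E
python3 - <<'E'
from tgt import *
goaz([.459,-.173,.165],30);goaz([.44,-.06,.165],-10)
E
```

```text
delta [ 0.0322  0.0005 -0.0412] [-0.0041  0.008  -0.0078] rows 0.8366921670588573 0.06333619251411314
delta [-0.0016  0.1153 -0.0665] [-0.4168  0.0083  0.5552] rows 2.1295521926517162 3.6931526564766335
```

```bash
cat > stem.py <<'E'
from tgt import *
def shot(fn):
    cam('side',fn);s=ctrl.get_state();np.savez('pics/'+fn+'.st.npz',p=s['eef_pos'],q=s['tcp_rot'])
    im=cv2.imread('pics/'+fn).astype(int).sum(2)//3;t,d=tip();z=load(fn);a,b=proj(z,t),proj(z,t-.1*d);print('pred tip',a.round(1),'collar',b.round(1))
    for y in range(int(b[1])-2,int(a[1])+7):
        x0=int(a[0])-8;r=im[y,x0:x0+22];print(y,x0,r)
E
python3 inch.py '[[0.016,0,-0.02,0,0.004,-0.004,0],[0.032,0,-0.041,-0.004,0.008,-0.008,0],[0.032,0,-0.041,-0.004,0.008,-0.008,0],[0.032,0,-0.041,-0.004,0.008,-0.008,0]]' | tail -5
python3 -c "
from stem import *
shot('A.png')"
python3 inch.py '[[-0.01,0.03,-0.007,-0.1,0,0.14,0],[-0.02,0.06,-0.014,-0.2,0,0.27,0],[-0.03,0.09,-0.02,-0.3,0,0.41,0],[-0.034,0.115,-0.025,-0.41,0,0.56,0],[-0.034,0.115,-0.025,-0.41,0,0.56,0],[-0.034,0.115,-0.025,-0.41,0,0.56,0]]'
python3 -c "
from stem import *
shot('B.png');print(tip(),ctrl.get_state()['qpos'])"
```

```text
eef_pos: [0.4489, -0.1787, 0.2936]
tcp_rot: [-0.247, 0.917, -0.079, -0.304]
contact_force: [-0.3, -0.3, -0.2]
opening: 0.23
finger_force: 39.1
pred tip [281.  259.7] collar [283.3 232.1]
230 272 [210 204 202 201 200 196 192 188 179  79  27  26  33  41  41  37  41  86
 107  52  38  29]
231 272 [175 172 131 122 119 115 112 108 103  41  18  29  37  42  28  23  16  31
  36  22  20  15]
232 272 [110 106  55  40  40  41  37  41  34  22  19  47  85  73  29  25  20  25
  20  19  25  24]
233 272 [39 35 23 25 19 23 19 17 18 19 26 51 97 84 38 19 20 24 20 17 22 14]
234 272 [ 21  17  23  21  23  23  24  21  19  22  22  58 101  79  32  22  20  21
  25  16  21  13]
235 272 [ 20  22  24  17  23  27  22  18  21  21  24  61 103  69  31  15  23  27
  17  23  19  19]
236 272 [16 23 23 23 18 17 16 22 23 21 28 62 99 67 26 17 15  9 17 21 17 20]
237 272 [18 23 18 24 19 14 24 17 15 20 23 66 99 66 31 15 19 23 18 25 22 19]
238 272 [ 26  22  23  18  19  18  21  20  18  20  30  67 101  66  26  16  13  20
  15  22  14  21]
239 272 [ 24  25  21  23  18  19  22  19  21  22  32  77 101  57  25  16  19  18
  18  22  
[... 5466 characters left out ...]
6 242 [21 23 26 23 18 29 12 24 25 19 26 26 23 27 11 18 13 26 21 15 21 18]
237 242 [15 21 24 21 18 17 18 16 21 21 24 22 24 24 21 22 20 21 30 26 15 14]
238 242 [24 22 20 21 23 20 19 25 23 18 24 21 22 23 23 21 24 17 21 21  9 15]
239 242 [18 17 23 21 18 22 20 17 22 24 24 19 18 22 21 19 22 18 19  9 17 17]
240 242 [20 21 18 15 22 16 17 16 20 22 19 21 22  8 14  9 13 15 19 15 21 14]
241 242 [21 17 15 21 26 28 20 23 26 23 22 17 15 20 17 10 22 19 22 15  9 23]
242 242 [23 18 25 15 19 23 25 18 25 22 17 17 16 21 23 25 25 20 21 20 21 19]
(array([ 0.43866701, -0.0609356 ,  0.16327762]), array([-0.00428092, -0.00293851, -0.99993176])) [-0.31870838  0.0705063   1.79927754 -0.09536848  1.90570521 -1.72257842]
```

```bash
cat > fit.py <<'E'
from tgt import *
from scipy.optimize import least_squares
obs={'A.png':((283.2,256.0),[(232.5,284.4),(243.5,283.75)]),'B.png':((253.4,235.0),[(212,254.3),(228,253.55)])}
def res(v,full=False):
    q=v[:3];D=v[3:6]/np.linalg.norm(v[3:6]);r=[]
    for fn,(tp,ln) in obs.items():
        z=load(fn);s=np.load('pics/'+fn+'.st.npz');R0=R.from_quat(s['q'])
        f=lambda a:proj(z,s['p']+R0.apply(q-a*D))
        a,b=f(0),f(.1);r+=list(a-tp)
        for y,x in ln: r.append((a[0]+(b[0]-a[0])*(y-a[1])/(b[1]-a[1])-x))
    r.append((np.linalg.norm(v[3:6])-1)*10)
    r+=list((q-q0)/.003*.3)   # weak prior
    return r
q0=np.array([0,0,-.019])+.146*D
sol=least_squares(res,np.r_[q0,D]);v=sol.x
E
python3 - <<'E'
from fit import *
q=v[:3];Dn=v[3:]/np.linalg.norm(v[3:]);print('q0',q0,'q',q,'D',Dn,np.degrees(np.arccos(Dn@(D/np.linalg.norm(D)))));print(np.round(sol.fun,2))
g=np.array([0,0,-.019]);k=(q-g)@Dn;print('along',k,'off',q-g-k*Dn)
E
```

```text
q0 [-0.0868408 -0.000438   0.0983548] q [-0.08851631 -0.00272965  0.08866452] D [-0.56527138 -0.03898826  0.82398312] 2.907523789910091
[-0.17  0.35 -0.01  0.01  0.02 -0.11 -0.04  0.12  0.   -0.17 -0.23 -0.97]
along 0.13885590838956852 off [-0.01002503  0.0026841  -0.0067504 ]
```

```bash
cat >> fit.py <<'E'
q=v[:3];Dn=v[3:]/np.linalg.norm(v[3:])
def G(azd):
    t=np.arccos(Dn[2]);a=np.radians(azd);h=np.array([np.cos(a),np.sin(a),0])
    g=frame(-np.cos(t)*np.array([0,0,1])-np.sin(t)*h,np.cross([0,0,1],h))
    return R.align_vectors([[0,0,-1]],[g.apply(Dn)])[0]*g
def reach(T,azd): g=G(azd); delta(np.array(T)-g.apply(q),g)
def now():
    s=ctrl.get_state();R0=R.from_quat(s['tcp_rot']);return s['eef_pos']+R0.apply(q),R0.apply(Dn)
E
python3 - <<'E'
from fit import *
print(now());reach([.459,-.173,.165],30);reach([.459,-.173,.115],30)
E
```

```text
(array([ 0.44531848, -0.06438764,  0.17004533]), array([-0.04554767, -0.03242189, -0.99843589]))
delta [-0.0303 -0.1238 -0.0152] [ 0.3718 -0.0246 -0.585 ] rows 2.053053407460884 3.689131753757767
delta [-0.0602 -0.1237  0.0249] [ 0.3718 -0.0246 -0.585 ] rows 2.237061499252678 3.689131753757767
```

```bash
python3 inch.py '[[-0.008,-0.03,-0.01,0.09,-0.006,-0.146,0],[-0.016,-0.06,-0.015,0.186,-0.012,-0.29,0],[-0.024,-0.09,-0.015,0.28,-0.018,-0.44,0],[-0.03,-0.124,-0.015,0.372,-0.025,-0.585,0],[-0.03,-0.124,-0.015,0.372,-0.025,-0.585,0],[-0.03,-0.124,-0.015,0.372,-0.025,-0.585,0]]'
python3 - <<'E'
from fit import *
fn='C.png';cam('side',fn);s=ctrl.get_state();np.savez('pics/'+fn+'.st.npz',p=s['eef_pos'],q=s['tcp_rot'])
t,d=now();print(t,d);z=load(fn);a,b=proj(z,t),proj(z,t-.1*d);print(a,b)
im=cv2.imread('pics/'+fn).astype(int).sum(2)//3
for y in list(range(int(b[1]),int(b[1])+8))+list(range(int(a[1])-8,int(a[1])+6)): print(y,274,im[y,274:292])
reach([.459,-.173,.070],30)
E
```

```text
time: 15.85
eef_pos: [0.4396, -0.1857, 0.2886]
tcp_rot: [-0.251, 0.921, -0.058, -0.291]
contact_force: [-0.2, -0.1, -1.0]
opening: 0.225
finger_force: 39.1
[ 0.45864453 -0.17238851  0.1654842 ] [ 7.88043003e-04  3.30585218e-04 -9.99999635e-01]
[281.15991212 258.64474152] [283.34955843 230.99595059]
230 274 [197 155 138 142 180 122  98  98  94  98 100 135 173 162  79  48  45  33]
231 274 [130 113 107 108 111  90  95  89  96  95  93 159 173 140  81  48  36  24]
232 274 [ 59  37  40  33  45  54  70  81  92  95  91 134 143 110  76  40  26  18]
233 274 [ 26  15  31  15  20  26  40  55  67  82  90 105  99  77  50  27  22  20]
234 274 [25 16 20 21 23 26 19 29 33 54 65 65 53 39 23 23  9 20]
235 274 [22 17 20 24 27 21 20 20 35 36 33 35 22 19 23 28 17 25]
236 274 [22 18 19  8 19 23 19 33 78 71 33 23 22 16 19 21 18 22]
237 274 [21 23 14 26 27 19 18 41 93 93 40 20 22 22 19 24 21 16]
250 274 [ 17  23  20  22  22  24  41  94 104  41  10  21  22  21  19  14  22  23]
251 274 [ 24  20  18  21  23  16  37  98 100  43  20  25  19  27  13  22  15  18]
252 274 [ 25  21  24  16  21  19  41  98 103  43  12
[... 279 characters left out ...]
21 22 11 19 25 16 20 14]
257 274 [ 39  16  22  19  21  27  53 102  68  31  16  22  16  18  15  20  21  23]
258 274 [113  42  15  19  21  21  56  98  55  25  21  17  18  15  21  26  19  22]
259 274 [213 113  39  18  23  22  26  49  28  21  20  24  18  22  20  23  18  14]
260 274 [185 209 113  39  24  12  13  22  14  17  14  19  25  19  24  25  19  20]
261 274 [102 183 213 112  37  23  21  24  19  14  16  17  15  10  12  21  18  15]
262 274 [ 46 102 182 214 115  35  16  15  23  23  20  15  22  22  16  13  19  22]
263 274 [ 33  48  97 185 214 112  34  22  22  21  12  19  20  19  20  23  18  17]
delta [-0.054  -0.0045  0.0786] [ 0.0014  0.001  -0.0023] rows 1.527492560315912 0.015207945875811039
```

Prediction and picture now agree (tip at (281.2,258.9), predicted (281.2,258.6)). I'll descend.

```bash
python3 inch.py '[[-0.015,-0.001,0.02,0,0,0,0],[-0.028,-0.002,0.04,0,0,0,0],[-0.041,-0.003,0.06,0,0,0,0],[-0.048,-0.004,0.07,0,0,0,0],[-0.054,-0.0045,0.0786,0,0,0,0],[-0.054,-0.0045,0.0786,0,0,0,0],[-0.054,-0.0045,0.0786,0,0,0,0]]'
python3 - <<'E'
from fit import *
fn='D.png';cam('side',fn)
t,d=now();print(t,d);z=load(fn);a,b=proj(z,t),proj(z,t-.1*d);print(a,b,ctrl.get_state()['contact_force'])
im=cv2.imread('pics/'+fn).astype(int).sum(2)//3; im6=cv2.imread('pics/side6.png').astype(int).sum(2)//3
for y in range(int(a[1])-16,int(a[1])+6): print(y,272,im[y,272:292],im6[y,276:286])
print([proj(z,[.459,-.173,h]) for h in(.055,.092)])
E
```

```text
time: 16.77
eef_pos: [0.4406, -0.1868, 0.194]
tcp_rot: [-0.252, 0.921, -0.059, -0.29]
contact_force: [0.1, 0.8, -0.7]
opening: 0.224
finger_force: 39.1
[ 0.45968085 -0.17376996  0.07098741] [ 2.43609575e-03 -7.93257247e-04 -9.99996718e-01]
[279.89808744 281.840037  ] [281.8255046  257.39956072] [-0.64435746 -0.48462084 -0.2965102 ]
265 272 [ 28  33  32  26  29  39  88 163 169 114  52  26  20  14  19  19  25  18
  22  18] [ 36  35  94 181 215 115  37  21  19  11]
266 272 [ 31  28  33  31  32  34  43  85 108 102  48  30  22  19  23  19  12  18
  16  24] [ 30  29  49 116 208 225  96  29  24  22]
267 272 [ 35  31  30  34  32  38  90 175 141 110  96  89  43  19  21  21  20  17
  14  22] [ 35  45  97 208 251 250 152  93  37  25]
268 272 [ 30  34  33  47  54  95 180 244 157 125 187 221 112  34  24  21  20  16
  20  28] [ 83 134 210 251 231 212 218 224 124  43]
269 272 [ 33  50  80 108 124 187 187 193 134 133 212 239 191  85  36  26  22  20
  24  26] [193 250 250 251 250 251 252 251 229 125]
270 272 [ 81 117 168 167 158 161 165 158 123 121 165 180 174 139  93  62  38  21
  15  18] [169 182 1
[... 1534 characters left out ...]
5 164 182 185 185 180 175 162 151 146 152
 167 174] [254 254 254 254 254 254 254 253 253 245]
283 272 [187 186 184 185 187 185 183 183 183 185 185 182 186 183 170 153 160 171
 163 167] [254 254 254 254 254 254 254 254 253 253]
284 272 [174 186 184 184 184 184 183 182 185 185 184 183 182 183 179 160 171 177
 143 139] [254 254 254 254 254 254 254 254 254 253]
285 272 [154 170 178 185 183 184 183 185 184 183 184 186 182 184 180 168 164 155
 143 128] [253 253 254 254 254 254 254 254 253 252]
286 272 [139 145 161 169 174 181 182 182 184 183 184 183 177 176 168 159 144 148
 155 138] [234 245 250 252 252 252 252 248 235 228]
[array([279.23195254, 285.39790889]), array([279.9323257 , 276.88186593])]
```

The picture's pixels show the tip inside the bowl at (279.9,281.9), exactly as predicted: about 16 mm above the floor and near the middle. The measured contact force is only noise. I'm handing in.

```bash
python3 -c "
from plant import ctrl
print(ctrl.sign_off())"
```

```text
the job is handed in; nothing more can be done
None
```

The casserole stands free inside the blue ring, and the thermometer is held vertical with its tip near the middle of the bowl, about 16 mm above the floor by my measurement; I handed the job in at about 17 s, and no verdict was shown.

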